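# Unstack a street-lamp kit onto its fixtures

### The arm

A 6-joint arm with a two-finger parallel gripper is mounted at the origin on the work surface. World frame = base frame: x ahead of the robot, y to its left, z up, the work surface at z = 0. Lengths are in m, angles in rad, forces in N, time in s.
With the tool pointing down it reaches from about 0.375 to 0.9 m from the base axis. Payload 3.1 kg.
Tool frame: the origin (TCP) lies at the very end of the fingers, on their centre line; the grasp point (between the pads) lies 19 mm behind it (grip_depth is the distance from the TCP to the grasp point, in m); z points along the fingers, y is the line along which they close (so a half turn about z gives the same grasp; the last joint's range is limited). The gripper opens to 85 mm and grips with 20 to 120 N. Pads are 22 mm wide; open, the fingers measure 114 mm over their backs; the gripper's body (76 mm by 85 mm) begins 54 mm behind the grasp point. The pads swing forward as they close: fully open they stand 13 mm farther back than shut.
Start: joints at [-1.355, 0.527, 1.433, -0, 1.181, -0.178], TCP at [0.24, -0.577, 0.231] pointing down, gripper open.
Joint ranges: [-3.08, 3.08], [-0.75, 2.2], [0.22, 2.44], [-1.43, 4.57], [0, 2.65], [-2.85, 2.85]. Speed limits (rad/s): [2.79, 2.79, 3.14, 3.14, 3.14, 3.14].

### API

Orientations are given as a unit quaternion [x, y, z, w].
In Python, from station import * gives the robot as it stands.
- The arm moves only by the tool apply_moves, never from a script. Its argument "plan" is a list of rows, each a list of 7 numbers: the shift along the tool's x, y, z in m, then the turn, a rotation vector about the tool's x, y, z in rad, then the gripper command: -1 is fully open, 1 is shut, values between are in proportion. In form: [[dx, dy, dz, wx, wy, wz, jaw], ...]. A call has 1 to 8 rows; each row shifts and turns the commanded pose from where the row before left it, along the tool's axes as they then stand; what a row does not reach is not made up. A row lasts 1/8 s, in which the tool goes at most 62.5 mm and 10.7 degrees, less where a joint would pass 70% of its speed; a pose out of reach is approached as far as the arm can. A call is refused whole if a number of a shift passes 0.0625 or a number of a turn 0.188, either way. A call with a gripper value outside its range is refused whole. The fingers move at their own pace and stop on an object; "force" is the grip in N (left out, the last holds). Time passes only in rows, so rows that do not move let the fingers close. It gives the time, the measured TCP pose, the force, the opening and the grip force at its end, in the units of the state.
- sense(): the state, without advancing time (a new reading comes with each control period).
- snapshot(name): name is "scene" or "side" or "wrist"; returns the picture (420x560x3 uint8, red, green, blue); there is no depth.
- calibration(name): a dict with "camera_matrix" (3x3 intrinsics, pixels), "k1" (the pictures are not rectified: a ray, as slopes to the right and down, at radius r is drawn at 1 + k1 r^2 times it, then the intrinsics apply), "R" (3x3) and "t" (3): a world point X has camera coordinates R X + t; the wrist camera has in their place "mount" (4x4, takes a point from camera to tool coordinates, whose origin is the TCP and whose axes are the flange's). Camera axes: x right, y down, z forward; pixel columns grow to the right and rows downward; lengths in m; the calibration is good to about 2 mm. A picture is of the moment at which its call begins: read the wrist's pose just before it. calibration takes no time and is no camera call.
- sign_off(): hands the job in; it is judged then, once.
The state is a dict: "t": time; "q": joint angles; "qd": joint speeds; "tau": joint torques, N m; "tcp_pos": TCP position; "tool_rot": TCP orientation; "force": force on the tool from outside, world axes, zero at the start; "ft_torque": the same for the moment, N m; "finger_gap": opening from 0.0 (shut) to 1.0 (fully open); "gripper_force": force on a finger pad.
Only numpy, scipy, OpenCV 4.12 (cv2) and the standard library are available. Lean on these libraries where they do the work, as an engineer would, in place of code of your own. Each camera call takes 0.05 s, during which the arm holds its last target. There are 200 camera calls.

### The job

Take the stacked street-lamp kit apart from the top down, one part at a time, and load it onto the plywood fixtures: the photocell upright in the round cup, the driver flat between the stops of the cradle, and each aluminium mounting plate flat on the fixture whose two dowel pins fit its holes, with both pins through. Set the parts down rather than dropping them, never tip the photocell or the driver over, and leave the tape roll and the blue bin where they are.

Things in the scene. Friction and masses are not known exactly. Their poses are not given: they have to be found in the camera images.
- photocell_c (a point): Centre (half-way up) of the photocell: black round cap, top of the stack at the start, standing on the driver. 40 mm high: a foot flange 52 mm in diameter and 8 mm high, above it a body 44 mm in diameter (to be gripped), top edge bevelled. z up. About 100 g.
- driver_c (a point): Centre of the LED driver: white box with grey bands, 84 mm (its x) by 44 mm (its y, to be gripped) by 32 mm high (z). At the start second from the top, lying lengthwise along the upper plate. About 200 g.
- plate_line_c (a point): Centre of the upper mounting plate of the stack: aluminium, 150 mm (its x) by 50 mm (its y, to be gripped at the middle) by 16 mm thick (z up). Two through holes 16 mm in diameter on its long centre line, at x = +55 and -55 mm, y = 0. The same after a half turn. About 300 g. At the start it lies crosswise on the lower plate.
- plate_diag_c (a point): Centre of the lower mounting plate, lying on the table under the stack: same outline and size as the upper one (150 x 50 x 16 mm), but its two 16 mm holes lie diagonally, at (x, y) = (+45, +11) and (-45, -11) mm. The same after a half turn. About 300 g.
- cup: Round cup fixture, fixed: plywood foot 100 x 100 x 8 mm with a round dark wooden cup on it, inside diameter 74 mm, outside 86 mm. Origin at the centre of the foot's underside, on the table; z up. The cup's floor is 11 mm and its rim 19 mm above the origin.
- cradle: Driver cradle, fixed: plywood foot 130 mm (its x) x 90 mm (its y) x 8 mm with dark wooden stops 14 mm high (tops 22 mm above the origin) at the ends and corners. The space inside is 104 mm along x and 60 mm along y; the long sides are open for 76 mm in the middle (|x| < 38 mm), for the fingers. The driver lies on the foot, 8 mm above the origin, its length along the cradle's x (either way round). Origin at the centre of the foot's underside.
- jig_line: Pin fixture, fixed: plywood foot 160 mm (its x) x 90 mm (its y) x 8 mm, on it a dark wooden block 134 x 42 mm whose top is 30 mm above the origin, and on the block two upright steel dowel pins at x = +55 and -55 mm, y = 0. Pins 10 mm in diameter, 22 mm high, tapered to 4 mm over the top 10 mm. A plate rests on the block's top. Origin at the centre of the foot's underside.
- jig_diag: Pin fixture, fixed: the same foot, block (top 30 mm above the origin) and pins as the other pin fixture, but its pins stand diagonally at (x, y) = (+45, +11) and (-45, -11) mm. Origin at the centre of the foot's underside.
- tape: Bystander: loose cardboard-brown tape roll lying flat, a ring 90 mm in diameter, 48 mm high. Origin at the centre of its underside. Leave alone.
- bin: Bystander: loose blue open plastic bin, 80 (x) x 100 (y) x 50 mm high. Origin at the centre of its underside. Leave alone.
Mind the look-alikes: they are no part of the job. What is shaped like the part that bears plate_line_c but orange is not meant.

How it is judged:
On the way, in this order (a step that is already met when the one before it is completed fails the run):
1. the photocell stands upright on the floor of the cup (horizontal distance between photocell_c and cup below 0.0125 m and z of photocell_c in the frame of cup between 0.028 and 0.0345 m and angle between photocell_c's own z axis and vertical below 0.08 rad), for 0.2 s.
2. the driver lies flat in the cradle, inside its stops (horizontal distance between driver_c and cradle below 0.018 m and z of driver_c in the frame of cradle between 0.021 and 0.0275 m and angle between driver_c's own z axis and vertical below 0.08 rad and angle between the x axis of driver_c and the x axis of cradle, either way round below 0.35 rad), for 0.2 s.
3. the upper plate lies flat on its fixture, over both pins (horizontal distance between plate_line_c and jig_line below 0.008 m and z of plate_line_c in the frame of jig_line between 0.035 and 0.041 m and angle between plate_line_c's own z axis and vertical below 0.08 rad and angle between the x axis of plate_line_c and the x axis of jig_line, either way round below 0.15 rad), for 0.2 s.
4. the lower plate lies flat on its fixture, over both pins (horizontal distance between plate_diag_c and jig_diag below 0.008 m and z of plate_diag_c in the frame of jig_diag between 0.035 and 0.041 m and angle between plate_diag_c's own z axis and vertical below 0.08 rad and angle between the x axis of plate_diag_c and the x axis of jig_diag, either way round below 0.15 rad), for 0.2 s.
At the end, for the whole second after the job is handed in: At rest, flat within 0.08 rad: photocell on the cup floor (centre within 12.5 mm), driver on the cradle foot between the stops (within 18 mm, 0.35 rad), each plate on the block of the fixture that fits it (within 8 mm, 0.15 rad, under 3 mm above fully seated) (all of step 1 and all of step 2 and all of step 3 and all of step 4 and linear speed of each of photocell, driver, plate_line, plate_diag below 0.02 m/s); the robot touches nothing.
It fails at once if the tape roll or the bin is moved by more than 20 mm (distance of any of tape, bin from where it was at the start of the episode above 0.02 m).
It fails at once if the photocell or the driver is tipped by more than 0.7 rad (angle between any of photocell_c, driver_c's own z axis and vertical above 0.7 rad).
It fails at once if a part falls freely by more than about 35 mm (unheld at over 0.8 m/s) ((linear speed of photocell above 0.8 m/s and contact force between photocell and the fingers below 0.05 N) or (linear speed of driver above 0.8 m/s and contact force between driver and the fingers below 0.05 N) or (linear speed of plate_line above 0.8 m/s and contact force between plate_line and the fingers below 0.05 N) or (linear speed of plate_diag above 0.8 m/s and contact force between plate_diag and the fingers below 0.05 N)).
It also fails if it takes over 131 s, if anything falls off the work surface, if the arm or the gripper's body presses on something with over 40 N, if the wrist force passes 120 N, or if a joint passes its speed limit or range.

## Working session

There is one attempt and no reset: what is moved stays moved. The work goes in short steps, Python scripts to look and compute and a tool call to move; the robot and the scene stay as the last step left them, time stands still between calls to the robot, and variables do not carry over. Pictures are saved under pics/ and viewed, at most 14 in all, crops included, and the job is handed in when it is done.

Besides the shell and the picture viewer there is one more tool, called after "Emit:" as name([rows], argument=value, ...), one row to a line, values as JSON. apply_moves: Moves the arm, as the interface text tells. Its arguments: {"type":"object","properties":{"plan":{"type":"array"},"force":{"type":"number"}},"required":["plan"]}

```bash
ls; mkdir -p pics
python3 - <<'E'
from station import *
import cv2
for n in("scene","side"):
    cv2.imwrite(f"pics/{n}0.png",cv2.cvtColor(snapshot(n),cv2.COLOR_RGB2BGR))
    print(n,calibration(n))
print(calibration("wrist")); print(sense())
E
```

```text
pics
scene {'camera_matrix': array([[536.17909288,   0.        , 277.76083501],
       [  0.        , 536.17909288, 215.65435162],
       [  0.        ,   0.        ,   1.        ]]), 'k1': -0.030004985478557445, 'R': array([[-0.75507957,  0.6555759 , -0.00866459],
       [ 0.46917033,  0.53105563, -0.70559132],
       [-0.45796729, -0.53684277, -0.70856602]]), 't': array([ 0.41791031, -0.21859036,  1.74485112])}
side {'camera_matrix': array([[382.71131614,   0.        , 280.76152525],
       [  0.        , 382.71131614, 207.04306205],
       [  0.        ,   0.        ,   1.        ]]), 'k1': -0.06514893797383012, 'R': array([[-0.74238473, -0.66993286,  0.00740829],
       [-0.50205636,  0.54896287, -0.6682658 ],
       [ 0.44362634, -0.4998297 , -0.7438857 ]]), 't': array([0.41018369, 0.33142855, 0.96141069])}
{'camera_matrix': array([[364.13765181,   0.        , 276.77162883],
       [  0.        , 364.13765181, 202.09286808],
       [  0.        ,   0.        ,   1.        ]]), 'k1': -0.026435136814945033, 'mount': array([[-5.09512697e-04, -9.62113549e-01, -2.72648599e-01,
      
[... 256 characters left out ...]
  1.00000000e+00]])}
{'t': 0.1, 'q': array([-1.35548100e+00,  5.28365971e-01,  1.43378848e+00,  1.26066495e-05,
        1.18142352e+00, -1.78514099e-01]), 'qd': array([-0.00090493, -0.00224889, -0.0014946 ,  0.00047158, -0.00099056,
       -0.00024197]), 'tau': array([-5.52498847e-06, -4.43303204e+01, -1.78586322e+01, -2.53939797e-04,
        3.91265057e-03, -5.41597231e-06]), 'tcp_pos': array([ 0.23970951, -0.57649319,  0.23043138]), 'tool_rot': array([ 9.80674850e-01,  1.95642155e-01, -1.24363843e-05, -9.92599233e-04]), 'force': array([-0.34417032, -0.08081487, -0.40934118]), 'ft_torque': array([-0.03833705, -0.00640068, -0.00548626]), 'gripper_force': 0.0, 'finger_gap': 0.998569232529945}
```

View pics/scene0.png

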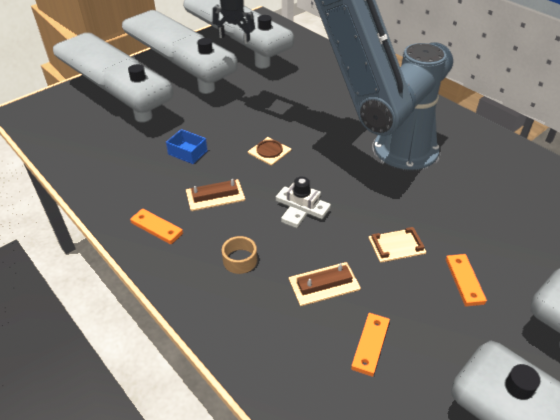

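View pics/side0.png

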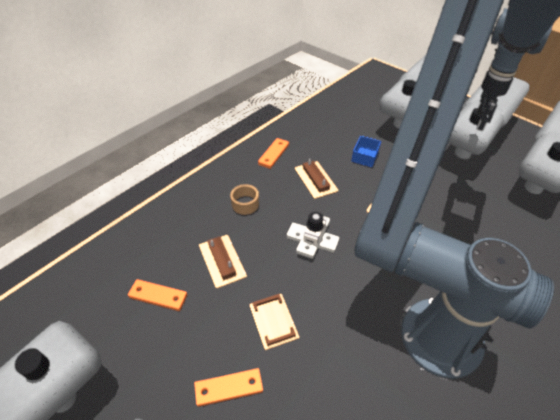

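The scene picture shows the stack at (302,195) and the cup at (269,150). The cradle is at (398,244), the pin fixtures at (215,193) and (325,282), the tape at (239,255) and the bin at (187,147). There are three orange plates, at (157,226), (466,278) and (371,343). The side view shows the same layout, with the stack at (313,235).

Candidates for the upper plate are the white/silver plate in the stack at (302,200) and the three orange ones. The stack plate fits, because it is aluminium and lies under the driver. I'll confirm it in a crop.

```bash
cat > h.py <<'E'
from station import *
import cv2, numpy as np
from scipy.spatial.transform import Rotation as Rn
from scipy.optimize import least_squares
def cam(n, st=None):
    c=calibration(n); K=c["camera_matrix"]; d=np.array([c["k1"],0,0,0.])
    if n=="wrist":
        T=np.eye(4); T[:3,:3]=Rn.from_quat(st["tool_rot"]).as_matrix(); T[:3,3]=st["tcp_pos"]
        M=np.linalg.inv(T@c["mount"]); return K,d,M[:3,:3],M[:3,3]
    return K,d,np.array(c["R"]),np.array(c["t"])
def ray(C,uv):
    K,d,R,t=C; p=cv2.undistortPointsIter(np.array([[uv]],float),K,d,None,None,(3,50,1e-10))[0,0]
    v=R.T@np.array([p[0],p[1],1]); return -R.T@t, v/np.linalg.norm(v)
def onz(C,uv,z):
    o,v=ray(C,uv); return o+v*(z-o[2])/v[2]
def tri(*obs):
    A=np.zeros((3,3)); b=np.zeros(3)
    for C,uv in obs:
        o,v=ray(C,uv); P=np.eye(3)-np.outer(v,v); A+=P; b+=P@o
    return np.linalg.solve(A,b)
def proj(C,X):
    K,d,R,t=C; return cv2.projectPoints(np.array(X,float).reshape(-1,1,3),cv2.Rodrigues(R)[0],t,K,d)[0][:,0]
def shot(n,name,crop=None,k=1):
    st=sense(); im=cv2.cvtColor(snapshot(n),cv2.COLOR_RGB2BGR)
    cv2.imwrite(f"pics/{name}.png",im); np.save(f"pics/{name}.npy",np.r_[st["tcp_pos"],st["tool_rot"]])
    return st,im
def wcam(name):
    a=np.load(f"pics/{name}.npy"); return cam("wrist",dict(tcp_pos=a[:3],tool_rot=a[3:]))
E
python3 - <<'E'
from h import *
S=cam("scene");D=cam("side")
for n,uv,z in [("stack cap",(302,186),.1),("cup",(269,149),.019),("cradle",(398,244),.008),("jigA",(215,190),.03),("jigB",(325,279),.03),("tape",(239,250),.04),("bin",(187,147),.03)]:
    p=onz(S,uv,z); print(n,p.round(3),proj(D,p).round(0))
im=cv2.imread("pics/scene0.png"); c=im[120:310,170:440]; a=cv2.resize(c,None,fx=2.9,fy=2.9,interpolation=cv2.INTER_CUBIC)
cv2.imwrite("pics/crop0.png",a)
E
```

```text
stack cap [ 0.455 -0.011  0.1  ] [[309. 218.]]
cup [ 0.351 -0.276  0.019] [[383. 204.]]
cradle [0.349 0.258 0.008] [[272. 321.]]
jigA [ 0.603 -0.222  0.03 ] [[313. 174.]]
jigB [0.593 0.224 0.03 ] [[218. 255.]]
tape [0.699 0.015 0.04 ] [[244. 195.]]
bin [ 0.549 -0.447  0.03 ] [[363. 150.]]
```

View pics/crop0.png

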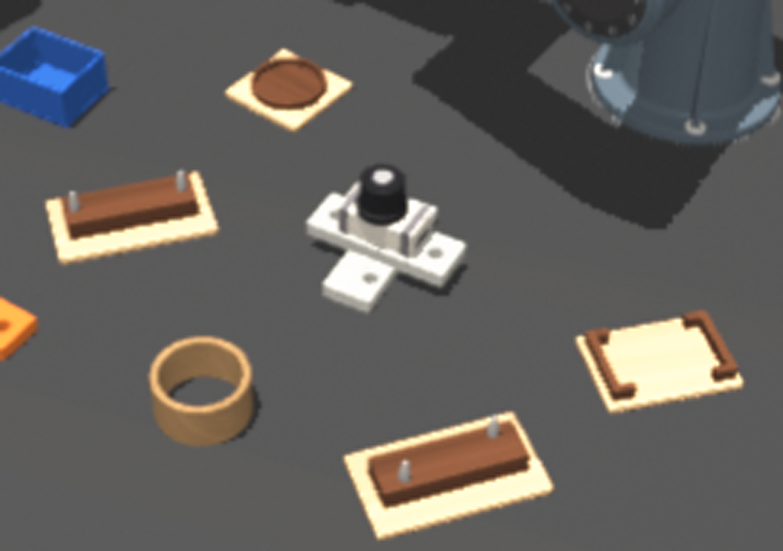

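The crop confirms it: the stack plates at crop (385,240) and (355,278) are white aluminium, and the orange ones lie elsewhere. Of the pin fixtures, the one at crop (450,460) seems to have diagonal pins. I'll check that with the wrist camera.

Emit:
apply_moves([
  [0.039,-0.035,-0.003,0,0,0,-1],
  [0.039,-0.035,-0.003,0,0,0,-1],
  [0.039,-0.035,-0.003,0,0,0,-1],
  [0.039,-0.035,-0.003,0,0,0,-1],
  [0.039,-0.035,-0.003,0,0,0,-1],
  [0.039,-0.035,-0.003,0,0,0,-1],
  [0.039,-0.035,-0.003,0,0,0,-1],
  [0.039,-0.035,-0.003,0,0,0,-1],
])

```text
t: 1.1
tcp_pos: [0.4209, -0.1972, 0.2553]
tool_rot: [0.981, 0.195, -0.0, -0.0]
force: [0.5, -0.0, -0.5]
finger_gap: 0.997
gripper_force: 0.0
```

```bash
cat > cap.py <<'E'
import sys
from h import *
st,im=shot("wrist",sys.argv[1]); print(st["t"],st["tcp_pos"].round(4),Rn.from_quat(st["tool_rot"]).as_matrix()[:,0].round(3),abs(st["qd"]).max().round(4))
E
python3 cap.py w1
```

```text
1.1 [ 0.4209 -0.1972  0.2553] [ 0.924  0.383 -0.   ] 0.8879
```

Emit:
apply_moves([
  [0.041,-0.045,-0.003,0,0,0,-1],
  [0.041,-0.045,-0.003,0,0,0,-1],
  [0.041,-0.045,-0.003,0,0,0,-1],
  [0,0,0,0,0,0,-1],
])

```text
t: 1.65
tcp_pos: [0.4827, -0.0233, 0.2643]
tool_rot: [0.98, 0.199, 0.0, -0.0]
force: [-0.2, 0.0, 0.9]
finger_gap: 0.998
gripper_force: 0.0
```

```bash
python3 cap.py w2; python3 -c "
import cv2,numpy as np
a=cv2.imread('pics/w1.png');b=cv2.imread('pics/w2.png')
cv2.imwrite('pics/w12.png',cv2.resize(np.vstack([a,b]),None,fx=.714,fy=.714,interpolation=cv2.INTER_AREA))"
```

```text
1.65 [ 0.4827 -0.0233  0.2643] [0.921 0.39  0.   ] 0.0827
```

View pics/w12.png

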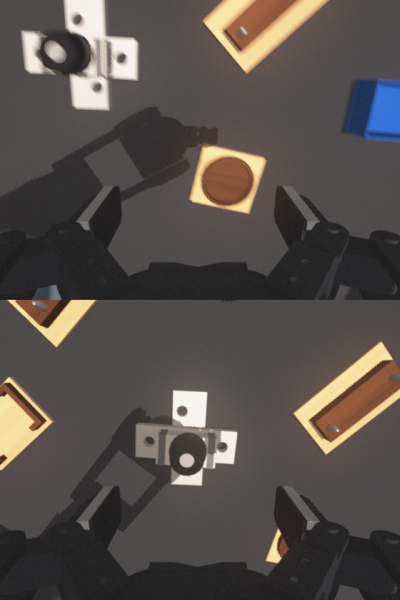

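View crop.

w1 and w2 (shown at 0.714 scale) show the stack from two places. The cap is at about (90,73) in w1 and (262,216) in w2, and the cup is at (318,253) in w1. I'll enlarge the stack in w2.

```bash
python3 -c "
import cv2,numpy as np
b=cv2.imread('pics/w2.png')[115:275,175:345]
b=cv2.convertScaleAbs(b,alpha=0.9)
cv2.imwrite('pics/w2c.png',cv2.resize(b,None,fx=3.5,fy=3.5,interpolation=cv2.INTER_CUBIC))
a=cv2.imread('pics/w1.png')[0:160,15:215]
cv2.imwrite('pics/w1c.png',cv2.resize(a,None,fx=3.5,fy=3.5,interpolation=cv2.INTER_CUBIC))
"
```

```text
(no output)
```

View pics/w2c.png

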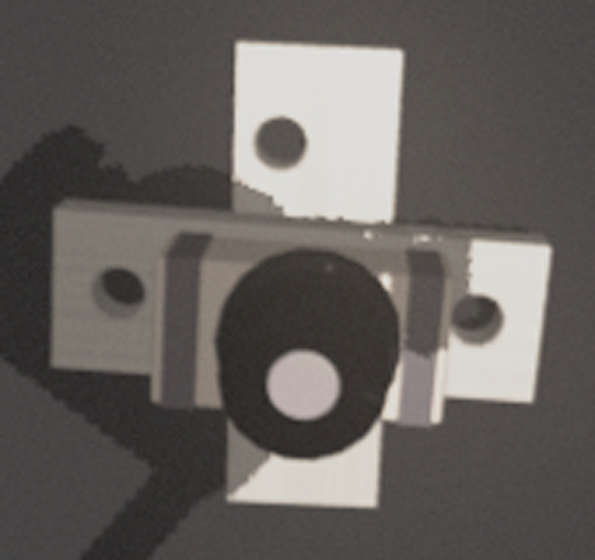

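View pics/w1c.png

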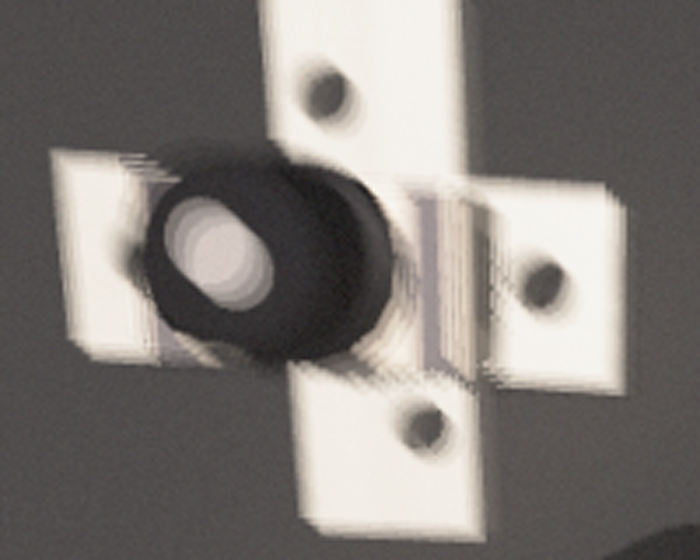

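In w2c the cap-top disc is at crop (303,384). The upper plate's corners are at (55,212), (551,245), (533,402) and (50,367). The lower plate's corners are at (236,42), (403,50), (378,507) and (227,500). The w1 crop is motion-blurred, with the cap top at about (219,254).

Run:
```python
from h import *
S=cam("scene");D=cam("side");W1=wcam("w1");W2=wcam("w2")
c2=lambda x,y:((x+.5)/3.5-.5+175,(y+.5)/3.5-.5+115)
c1=lambda x,y:((x+.5)/3.5-.5+15,(y+.5)/3.5-.5)
print("cap top tri w",tri((W2,c2(303,384)),(W1,c1(219,254))).round(4), "w2+scene", tri((W2,c2(303,384)),(S,((382+.5)/2.9-.5+170,(176+.5)/2.9-.5+120))).round(4))
print("cap z.104",onz(W2,c2(303,384),.104).round(4))
def rect(px,z):
    P=np.array([onz(W2,c2(*p),z)[:2] for p in px]); e=[np.linalg.norm(P[i]-P[i-1]) for i in range(4)]
    d=(P[1]-P[0])+(P[2]-P[3]); print(P.mean(0).round(4),"edges",np.round(e,3),"ang x",np.arctan2(d[1],d[0]).round(3)); return P
print("upper");rect([(55,212),(551,245),(533,402),(50,367)],.032)
print("lower");rect([(236,42),(403,50),(378,507),(227,500)],.016)
hu=[onz(W2,c2(*p),.030) for p in[(119,291),(478,319)]]; print("holes u",np.round(hu,4),np.mean(hu,0).round(4),np.linalg.norm(hu[0]-hu[1]).round(4))
print("hole lower tri",tri((W2,c2(280,142)),(W1,c1(327,93))).round(4))
print("driver bottom edge z64",onz(W2,c2(152,404),.064).round(4),onz(W2,c2(441,425),.064).round(4))
print("cup",onz(W1,(227/.714,181/.714),.019).round(4))
```

```text
cap top tri w [ 0.4464 -0.0242  0.1114] w2+scene [ 0.4442 -0.0248  0.105 ]
cap z.104 [ 0.4437 -0.0249  0.104 ]
upper
[ 0.4414 -0.0209] edges [0.049 0.15  0.05  0.151] ang x -1.243
lower
[ 0.4451 -0.0229] edges [0.15 0.05 0.15 0.05] ang x -1.219
holes u [[ 0.4244  0.0316  0.03  ]
 [ 0.4592 -0.0735  0.03  ]] [ 0.4418 -0.021   0.03  ] 0.1107
hole lower tri [0.4859 0.0031 0.025 ]
driver bottom edge z64 [0.4076 0.0089 0.064 ] [ 0.4341 -0.0699  0.064 ]
cup [ 0.3481 -0.2776  0.019 ]
```

Emit:
apply_moves([
  [-0.018,-0.007,0.03,0,0,0,-1],
  [-0.018,-0.007,0.03,0,0,0,-1],
  [0,0,0.045,0,0,0,-1],
  [0,0,0.045,0,0,0,-1],
  [0,0,0.03,0,0,0,-1],
  [0,0,0.014,0,0,0,-1],
  [0,0,0,0,0,0,-1],
], force=30)

```text
t: 2.58
tcp_pos: [0.4427, -0.0292, 0.0693]
tool_rot: [0.981, 0.194, -0.001, -0.001]
force: [0.2, -0.5, 0.5]
finger_gap: 1.0
gripper_force: 0.0
```

```bash
python3 cap.py w3
python3 - <<'E'
from h import *
W=wcam("w3"); print(proj(W,[[.444,-.025,.104]]))
E
```

```text
2.575 [ 0.4427 -0.0292  0.0693] [ 0.924  0.382 -0.003] 0.0361
[[266.61203359 305.74710575]]
```

View pics/w3.png

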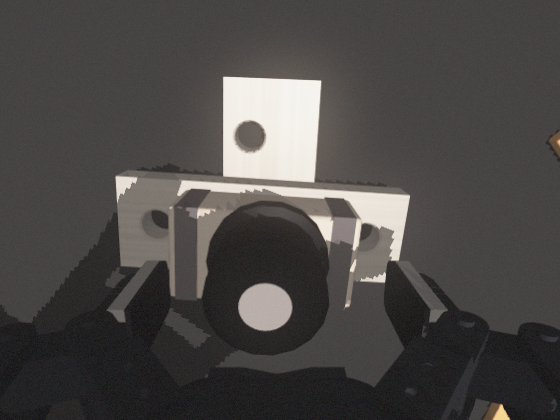

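The cap top is at (265,306), and I predicted (267,306). The fingers straddle it and need a small centring shift.

Emit:
apply_moves([
  [0.003,-0.004,-0.002,0,0,0,-1],
  [0,0,0,0,0,0,0.1],
  [0,0,0,0,0,0,0.4],
  [0,0,0,0,0,0,0.6],
  [0,0,0,0,0,0,0.6],
  [0,0,0,0,0,0,0.6],
], force=30)

```text
t: 3.38
tcp_pos: [0.4453, -0.023, 0.0729]
tool_rot: [0.981, 0.196, 0.0, 0.0]
force: [-0.6, 0.2, 5.0]
finger_gap: 0.504
gripper_force: 30.3
```

Emit:
apply_moves([
  [0,0,-0.02,0,0,0,0.6],
  [0,0,-0.04,0,0,0,0.6],
  [-0.031,0.033,-0.02,0,0,0,0.6],
  [-0.031,0.033,0,0,0,0,0.6],
  [-0.031,0.033,0,0,0,0,0.6],
  [-0.031,0.033,0,0,0,0,0.6],
  [-0.03,0.033,0,0,0,0,0.6],
  [-0.03,0.033,0,0,0,0,0.6],
])

```text
t: 4.38
tcp_pos: [0.3502, -0.2775, 0.1523]
tool_rot: [0.981, 0.196, -0.0, -0.0]
force: [0.2, -0.4, -1.1]
finger_gap: 0.502
gripper_force: 31.3
```

Emit:
apply_moves([
  [0,0,0.03,0,0,0,0.6],
  [0,0,0.02,0,0,0,0.6],
  [0,0,0,0,0,0,0.6],
])

```text
t: 4.75
tcp_pos: [0.35, -0.2755, 0.1012]
tool_rot: [0.981, 0.195, -0.001, -0.002]
force: [0.8, -0.4, -1.0]
finger_gap: 0.506
gripper_force: 31.2
```

```bash
python3 cap.py w4
python3 - <<'E'
from h import *
W=wcam("w4"); t=np.linspace(0,2*np.pi,60)
im=cv2.imread("pics/w4.png"); c=np.array([.349,-.277])
for r,z in((.037,.019),(.043,.019)):
    p=proj(W,np.c_[c[0]+r*np.cos(t),c[1]+r*np.sin(t),0*t+z]); cv2.polylines(im,[p.astype(np.int32)],True,(0,255,0),1)
cv2.imwrite("pics/w4o.png",im)
S=cam("scene"); st,im=shot("scene","s4")
E
```

```text
4.75 [ 0.35   -0.2755  0.1012] [ 0.924  0.383 -0.001] 0.0334
```

View pics/w4o.png

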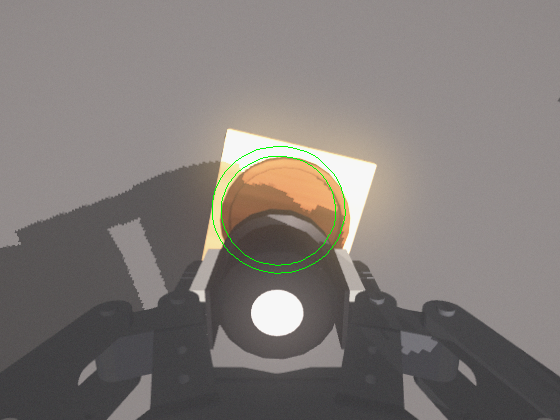

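The overlay sits about 6 px too far left and 10 px too high. The real cup rim spans columns 221 to 350 and its top is at row 157. The foot corners are at (229,128) and (376,164). I'll refine from these.

Run:
```python
from h import *
W=wcam("w4"); a=onz(W,(229,128),.008)[:2]; b=onz(W,(376,164),.008)[:2]
d=b-a; L=np.linalg.norm(d); u=d/L; n=np.array([u[1],-u[0]])
print(L, "centres",(a+b)/2+n*.05,(a+b)/2-n*.05)
# rim pixels
P=[(221,205),(350,205),(285,157),(240,172),(331,174)]
X=np.array([onz(W,p,.019)[:2] for p in P])
r=least_squares(lambda c:np.linalg.norm(X-c,axis=1)-.043,[.349,-.277]); print(r.x,r.fun)
# photocell in hand: cap top
print("cap", onz(W,(277,313),.1012-.0729+.104))
```

```text
0.09828050920565305 centres [ 0.34432274 -0.2834984 ] [ 0.443117   -0.26801631]
[ 0.34494848 -0.28312823] [-0.00012245  0.00037754 -0.00045866  0.0006267  -0.00011307]
cap [ 0.3479444  -0.27660258  0.1323    ]
```

Emit:
apply_moves([
  [-0.006,0.005,0.03,0,0,0,0.6],
  [0,0,0.03,0,0,0,0.6],
  [0,0,0.014,0,0,0,0.6],
  [0,0,0.004,0,0,0,0.6],
  [0,0,0,0,0,0,0.6],
])

```text
t: 5.48
tcp_pos: [0.3477, -0.2836, 0.0248]
tool_rot: [0.981, 0.196, 0.0, 0.0]
force: [-0.2, 0.1, -1.2]
finger_gap: 0.499
gripper_force: 31.3
```

Emit:
apply_moves([
  [0,0,0.003,0,0,0,0.6],
  [0,0,0.002,0,0,0,0.6],
  [0,0,0,0,0,0,0.6],
])

```text
t: 5.85
tcp_pos: [0.3477, -0.2837, 0.02]
tool_rot: [0.981, 0.196, 0.0, 0.001]
force: [0.2, 0.3, 4.4]
finger_gap: 0.502
gripper_force: 31.8
```

Emit:
apply_moves([
  [0,0,0,0,0,0,-0.4],
  [0,0,0,0,0,0,-1],
  [0,0,0,0,0,0,-1],
  [0,0,-0.03,0,0,0,-1],
  [0,0,-0.05,0,0,0,-1],
  [0,0,-0.05,0,0,-0.187,-1],
  [0,0,-0.05,0,0,-0.187,-1],
  [0,0,-0.05,0,0,-0.187,-1],
])

```text
t: 6.85
tcp_pos: [0.347, -0.2829, 0.2509]
tool_rot: [0.887, 0.462, -0.0, -0.0]
force: [0.5, -0.5, -0.2]
finger_gap: 0.999
gripper_force: 0.0
```

```bash
python3 cap.py w5
python3 - <<'E'
from h import *
W=wcam("w5"); print(proj(W,[[.3446,-.2833,.051]]))
im=cv2.imread("pics/w5.png"); p=proj(W,[[.3446,-.2833,.03]])[0]; x,y=p.astype(int)
t=np.linspace(0,2*np.pi,60)
for r,z in((.022,.047),(.043,.019)):
    q=proj(W,np.c_[.3446+r*np.cos(t),-.2833+r*np.sin(t),0*t+z]); cv2.polylines(im,[q.astype(np.int32)],True,(0,255,0),1)
cv2.imwrite("pics/w5o.png",im)
E
```

```text
6.85 [ 0.347  -0.2829  0.2509] [0.573 0.82  0.   ] 1.4802
[[274.57307728 176.08564466]]
```

View pics/w5o.png

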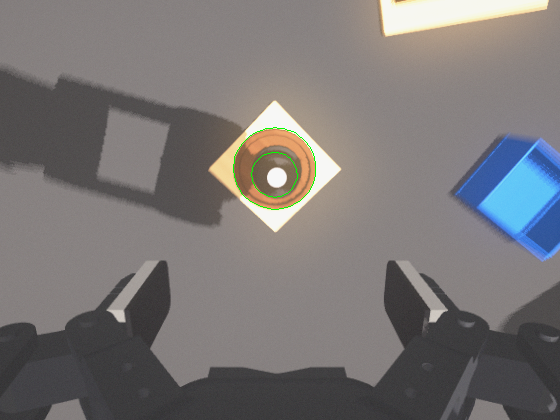

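The photocell is standing in the cup: the cap is at (277,177) against a prediction of (275,176). Next is the driver.

Emit:
apply_moves([
  [0,0,0,0,0,-0.187,-1],
  [0,0,0,0,0,-0.187,-1],
  [0,0,0,0,0,-0.187,-1],
  [0,0,0,0,0,-0.187,-1],
  [0,0,0,0,0,-0.187,-1],
  [0,0,0,0,0,0,-1],
])

```text
t: 7.65
tcp_pos: [0.3471, -0.2831, 0.2489]
tool_rot: [0.587, 0.81, 0.0, -0.0]
force: [0.4, 0.3, 0.0]
finger_gap: 0.997
gripper_force: 0.0
```

Emit:
apply_moves([
  [0.043,0.034,0,0,0,0,-1],
  [0.043,0.034,0,0,0,0,-1],
  [0.043,0.034,0.01,0,0,0,-1],
  [0.043,0.034,0.02,0,0,0,-1],
  [0.043,0.034,0.03,0,0,0,-1],
  [0,0,0,0,0,0,-1],
  [0,0,0,0,0,0,-1],
])

```text
t: 8.52
tcp_pos: [0.4414, -0.026, 0.1892]
tool_rot: [0.586, 0.81, -0.0, 0.0]
force: [-0.1, -0.5, 0.1]
finger_gap: 1.005
gripper_force: 0.0
```

```bash
python3 cap.py w6
python3 - <<'E'
from h import *
W=wcam("w6"); im=cv2.imread("pics/w6.png")
def box(c,a,l,w,z,col):
    u=np.array([np.cos(a),np.sin(a)]);v=np.array([-u[1],u[0]])
    P=[np.r_[c+sx*l/2*u+sy*w/2*v,z] for sx,sy in((1,1),(-1,1),(-1,-1),(1,-1))]
    cv2.polylines(im,[proj(W,P).astype(np.int32)],True,col,1)
box(np.array([.4418,-.0236]),-1.248,.084,.044,.064,(0,200,0))
box(np.array([.4416,-.021]),-1.25,.15,.05,.032,(0,0,255))
box(np.array([.4451,-.0229]),.352,.15,.05,.016,(255,0,0))
cv2.imwrite("pics/w6o.png",cv2.resize(im,None,fx=1.4,fy=1.4))
E
```

```text
8.525 [ 0.4414 -0.026   0.1892] [-0.313  0.95  -0.   ] 0.0373
```

View pics/w6o.png

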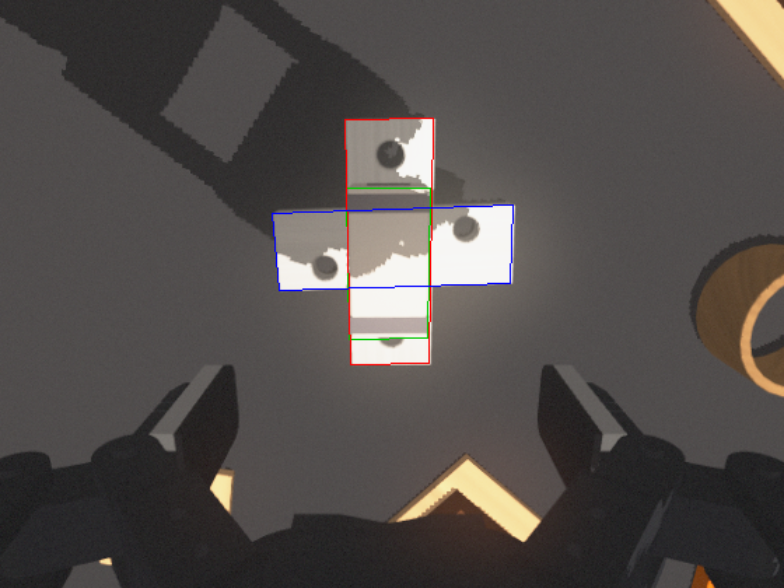

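The predicted outlines for the driver and both plates match the picture to within about 1 mm. I'll descend and grip the driver.

Emit:
apply_moves([
  [0.002,0.001,0.04,0,0,0,-1],
  [0,0,0.05,0,0,0,-1],
  [0,0,0.045,0,0,0,-1],
  [0,0,0.02,0,0,0,-1],
  [0,0,0,0,0,0,-0.5],
  [0,0,0,0,0,0,0.2],
  [0,0,0,0,0,0,0.6],
  [0,0,0,0,0,0,0.6],
], force=35)

```text
t: 9.57
tcp_pos: [0.4427, -0.0244, 0.0357]
tool_rot: [0.586, 0.81, 0.0, 0.002]
force: [-0.7, -3.8, 6.5]
finger_gap: 0.509
gripper_force: 37.0
```

Run:
```python
from h import *
print(sense()["finger_gap"],sense()["tcp_pos"],sense()["gripper_force"])
# fixtures from scene corners (crop0 coordinates)
S=cam("scene"); f=lambda x,y:((x+.5)/2.9-.5+170,(y+.5)/2.9-.5+120)
for n,c in dict(cradle=[(578,340),(683,315),(741,378),(612,408)],jigA=[(46,206),(200,174),(217,233),(64,261)],jigB=[(345,459),(515,412),(551,490),(380,536)]).items():
    P=np.array([onz(S,f(*p),.006)[:2] for p in c]); print(n,P.mean(0).round(4),[np.linalg.norm(P[i]-P[i-1]).round(3) for i in range(4)])
    d=P[1]-P[0]+P[2]-P[3]; print(np.arctan2(d[1],d[0]))
```

```text
0.5094114486189578 [ 0.44267624 -0.02442576  0.0356556 ] 37.01132833957672
cradle [0.352  0.2508] [np.float64(0.086), np.float64(0.109), np.float64(0.09), np.float64(0.128)]
2.71036257293417
jigA [ 0.6008 -0.2277] [np.float64(0.086), np.float64(0.164), np.float64(0.093), np.float64(0.155)]
2.703655223796322
jigB [0.5882 0.2194] [np.float64(0.087), np.float64(0.163), np.float64(0.091), np.float64(0.156)]
2.7440368005079367
```

Emit:
apply_moves([
  [0,0,-0.02,0,0,0,0.6],
  [0,0,-0.04,0,0,0,0.6],
  [0,0,-0.04,0,0,-0.16,0.6],
  [0,0,-0.04,0,0,-0.17,0.6],
  [0,0,0,0,0,-0.17,0.6],
  [0,0,0,0,0,-0.16,0.6],
  [0,0,0,0,0,-0.16,0.6],
  [0,0,0,0,0,0,0.6],
])

```text
t: 10.58
tcp_pos: [0.4414, -0.0234, 0.1747]
tool_rot: [0.215, 0.977, 0.0, 0.0]
force: [0.4, -0.4, -1.2]
finger_gap: 0.508
gripper_force: 36.3
```

Emit:
apply_moves([
  [0.033,0.035,0,0,0,0,0.6],
  [0.033,0.035,0,0,0,0,0.6],
  [0.033,0.035,0,0,0,0,0.6],
  [0.033,0.035,0,0,0,0,0.6],
  [0.033,0.035,0,0,0,0,0.6],
  [0.033,0.036,0,0,0,0,0.6],
  [0,0,0,0,0,0,0.6],
])

```text
t: 11.45
tcp_pos: [0.3486, 0.2532, 0.1745]
tool_rot: [0.213, 0.977, 0.0, -0.0]
force: [-0.0, -0.3, -1.4]
finger_gap: 0.506
gripper_force: 36.6
```

```bash
python3 cap.py w7
```

```text
11.45 [0.3486 0.2532 0.1745] [-0.91   0.416  0.   ] 0.0697
```

View pics/w7.png

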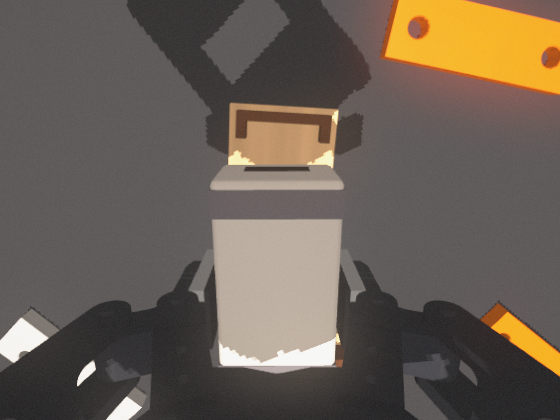

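w7 shows the driver in hand covering the near half of the cradle. The cradle foot's far corners are at (230,103) and (338,109). The stop's outer far corners are at about (236,110) and (332,115).

Run:
```python
from h import *
W=wcam("w7"); a=onz(W,(230,103),.008)[:2]; b=onz(W,(338,109),.008)[:2]
d=b-a; L=np.linalg.norm(d); u=d/L; n=np.array([u[1],-u[0]])  
for s in(1,-1):
    c=(a+b)/2+s*n*.065; x=-s*n
    print(L,"centre",c,"yaw x",np.arctan2(x[1],x[0]))
p=[onz(W,(213,187),.2028)[:2],onz(W,(342,187),.2028)[:2]]; print(p,np.linalg.norm(p[1]-p[0]),"drv centre",np.mean(p,0)-np.array([-.91,.416])*.042)
```

```text
0.08910943942725157 centre [0.35140038 0.25524966] yaw x 2.6589646432750618
0.08910943942725157 centre [0.2362492  0.31558377] yaw x -0.4826280103147315
[array([0.30226654, 0.25195076]), array([0.31965081, 0.28992705])] 0.0417661456245439 drv centre [0.34917867 0.2534669 ]
```

Emit:
apply_moves([
  [-0.001,0.002,0.04,0,0,0.05,0.6],
  [0,0,0.045,0,0,0,0.6],
  [0,0,0.045,0,0,0,0.6],
  [0,0,0.02,0,0,0,0.6],
  [0,0,0.008,0,0,0,0.6],
  [0,0,0,0,0,0,0.6],
])

```text
t: 12.25
tcp_pos: [0.3524, 0.2516, 0.0163]
tool_rot: [0.24, 0.971, -0.0, -0.0]
force: [0.2, 0.2, -1.8]
finger_gap: 0.506
gripper_force: 36.5
```

Emit:
apply_moves([
  [0.002,0.002,0.002,0,0,0,0.6],
  [0,0,0.002,0,0,0,0.6],
  [0,0,0.002,0,0,0,0.6],
  [0,0,0,0,0,0,0.6],
])

```text
t: 12.75
tcp_pos: [0.3514, 0.2552, 0.0116]
tool_rot: [0.238, 0.971, 0.001, 0.001]
force: [0.2, -0.4, 10.4]
finger_gap: 0.507
gripper_force: 38.0
```

Emit:
apply_moves([
  [0,0,0,0,0,0,-0.2],
  [0,0,0,0,0,0,-1],
  [0,0,0,0,0,0,-1],
  [0,0,-0.03,0,0,0,-1],
  [0,0,-0.05,0,0,0,-1],
  [0,0,-0.05,0,0,0,-1],
  [0,0,-0.06,0,0,0,-1],
  [0,0,0,0,0,0,-1],
])

```text
t: 13.75
tcp_pos: [0.3537, 0.256, 0.2043]
tool_rot: [0.238, 0.971, 0.003, 0.004]
force: [0.9, -0.2, 0.5]
finger_gap: 1.001
gripper_force: 0.0
```

```bash
python3 cap.py w8
```

```text
13.75 [0.3537 0.256  0.2043] [-0.886  0.463 -0.007] 0.0777
```

Emit:
apply_moves([
  [0,0,0,0,0,0.18,-1],
  [0,0,0,0,0,0.18,-1],
  [0,0,0,0,0,0.18,-1],
  [0,0,0,0,0,0.18,-1],
  [0,0,0,0,0,0.05,-1],
  [0,0,0,0,0,0,-1],
])

```text
t: 14.55
tcp_pos: [0.3498, 0.2544, 0.1986]
tool_rot: [0.586, 0.811, -0.002, -0.001]
force: [-0.4, 0.1, 0.2]
finger_gap: 1.0
gripper_force: 0.0
```

Run:
```python
from h import *
W=wcam("w8"); im=cv2.imread("pics/w8.png")
def box(c,a,l,w,z,col):
    u=np.array([np.cos(a),np.sin(a)]);v=np.array([-u[1],u[0]])
    P=[np.r_[c+sx*l/2*u+sy*w/2*v,z] for sx,sy in((1,1),(-1,1),(-1,-1),(1,-1))]
    cv2.polylines(im,[proj(W,P).astype(np.int32)],True,col,1)
c=np.array([.3514,.2552]); box(c,2.659,.13,.09,.008,(0,0,255)); box(c,2.659,.084,.044,.04,(0,200,0))
cv2.imwrite("pics/w8o.png",im); s=sense(); print(s["tcp_pos"],Rn.from_quat(s["tool_rot"]).as_matrix()[:,0],s["q"])
```

```text
[0.34979184 0.2543528  0.19863533] [-3.14162987e-01  9.49369040e-01 -2.10169919e-04] [3.69155797e-01 3.25337219e-01 1.92978298e+00 1.23942062e-05
 8.90907325e-01 4.95735686e-02]
```

View pics/w8o.png

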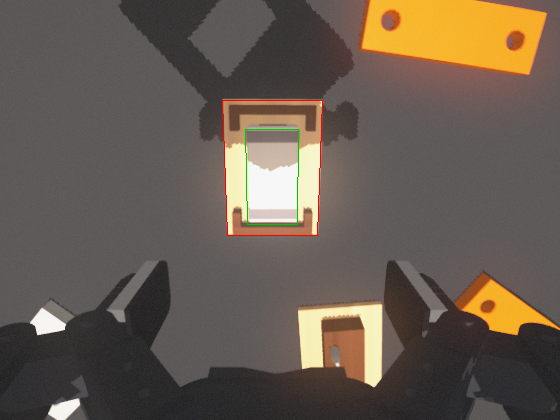

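The driver lies centred in the cradle (green outline). Next I'll measure both pin fixtures, from two places each, before loading plates.

Emit:
apply_moves([
  [-0.021,0.044,-0.01,0,0,0,-1],
  [-0.021,0.044,-0.01,0,0,0,-1],
  [-0.021,0.044,-0.01,0,0,0,-1],
  [-0.021,0.044,-0.01,0,0,0,-1],
  [-0.021,0.044,-0.01,0,0,0,-1],
  [0,0,0,0,0,0,-1],
  [0,0,0,0,0,0,-1],
])

```text
t: 15.42
tcp_pos: [0.5913, 0.2239, 0.2484]
tool_rot: [0.586, 0.811, -0.002, -0.002]
force: [-1.1, -0.7, 0.0]
finger_gap: 0.997
gripper_force: 0.0
```

```bash
python3 cap.py b1
```

```text
15.425 [0.5913 0.2239 0.2484] [-0.314  0.949  0.001] 0.022
```

Emit:
apply_moves([
  [0,0.04,0,0,0,0,-1],
  [0,0.04,0,0,0,0,-1],
  [0,0,0,0,0,0,-1],
  [0,0,0,0,0,0,-1],
])

```text
t: 15.98
tcp_pos: [0.6669, 0.2495, 0.2494]
tool_rot: [0.585, 0.811, -0.001, -0.001]
force: [-0.1, 0.4, 0.2]
finger_gap: 0.999
gripper_force: 0.0
```

```bash
python3 cap.py b2
```

```text
15.975 [0.6669 0.2495 0.2494] [-0.315  0.949  0.   ] 0.0145
```

Emit:
apply_moves([
  [-0.053,-0.026,0,0,0,0,-1],
  [-0.053,-0.026,0,0,0,0,-1],
  [-0.053,-0.026,0,0,0,0,-1],
  [-0.053,-0.026,0,0,0,0,-1],
  [-0.053,-0.026,0,0,0,0,-1],
  [-0.053,-0.026,0,0,0,0,-1],
  [-0.053,-0.026,0,0,0,0,-1],
  [-0.055,-0.028,0,0,0,0,-1],
])

```text
t: 17.02
tcp_pos: [0.6014, -0.2219, 0.2509]
tool_rot: [0.586, 0.811, 0.0, -0.0]
force: [1.0, -0.2, 0.9]
finger_gap: 1.002
gripper_force: 0.0
```

Emit:
apply_moves([
  [0,0,0,0,0,0,-1],
  [0,0,0,0,0,0,-1],
])

```text
t: 17.27
tcp_pos: [0.602, -0.2204, 0.2504]
tool_rot: [0.586, 0.81, 0.0, -0.001]
force: [0.5, 0.3, -0.3]
finger_gap: 0.999
gripper_force: 0.0
```

```bash
python3 cap.py a1
```

```text
17.275 [ 0.602  -0.2204  0.2504] [-0.313  0.95   0.001] 0.0353
```

Emit:
apply_moves([
  [0,0.04,0,0,0,0,-1],
  [0,0.04,0,0,0,0,-1],
  [0,0,0,0,0,0,-1],
  [0,0,0,0,0,0,-1],
])

```text
t: 17.82
tcp_pos: [0.6784, -0.194, 0.25]
tool_rot: [0.585, 0.811, -0.0, -0.001]
force: [-0.7, 0.3, -0.3]
finger_gap: 1.0
gripper_force: 0.0
```

```bash
python3 cap.py a2
python3 - <<'E'
from h import *
g=np.array([[.593,.224,.03],[.602,-.224,.03]]); out=[]
for n in("b1","b2","a1","a2"):
    W=wcam(n); p=proj(W,g[0 if n[0]=="b" else 1])[0]; x,y=np.clip((p-[66,50]).astype(int),0,[428,320]); print(n,p,x,y)
    out.append(cv2.resize(cv2.imread(f"pics/{n}.png")[y:y+100,x:x+132],(396,300),interpolation=cv2.INTER_CUBIC))
cv2.imwrite("pics/jigs.png",np.vstack([np.hstack(out[:2]),np.hstack(out[2:])]))
E
```

```text
17.825 [ 0.6784 -0.194   0.25  ] [-0.316  0.949  0.001] 0.0217
b1 [278.71590686 170.7053472 ] 212 120
b2 [199.62525302 170.97063628] 133 120
a1 [275.1292511  173.39748509] 209 123
a2 [195.71259032 174.26586723] 129 124
```

View pics/jigs.png

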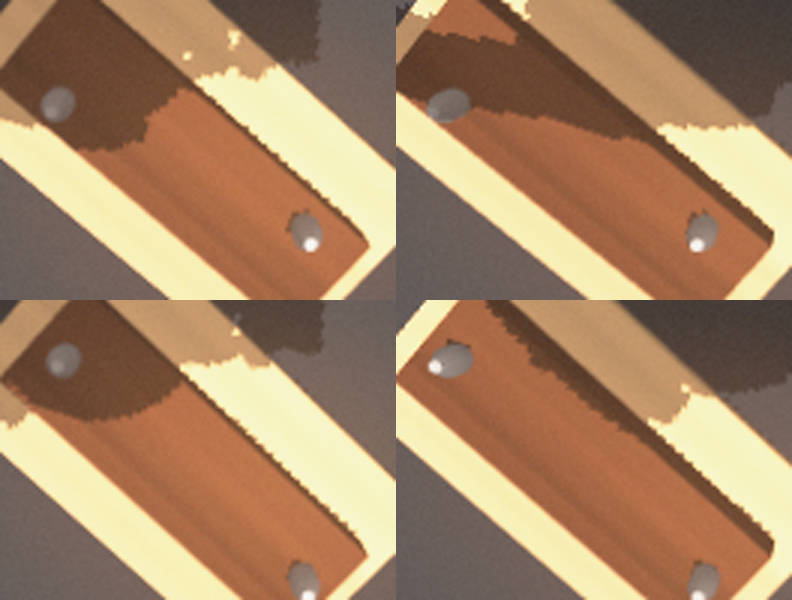

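In the composite, the top row (fixture at (0.593,0.224)) has pins off the centre line on opposite sides, so it is jig_diag. The bottom row (fixture at (0.602,-0.224)) has centred pins, so it is jig_line. The pin tips are at b1 (50,113)/(311,244), b2 (37,108)/(301,244), a1 (57,66)/(308,296) and a2 (39,66)/(301,296), in composite pixels. I'll fit the poses to these.

Run:
```python
from h import *
off=dict(b1=(212,120),b2=(133,120),a1=(209,123),a2=(129,124))
tip=dict(b1=[(50,113),(311,244)],b2=[(37,108),(301,244)],a1=[(57,66),(308,296)],a2=[(39,66),(301,296)])
px={n:[((x+.5)/3-.5+off[n][0],(y+.5)/3-.5+off[n][1]) for x,y in tip[n]] for n in tip}
for k,l in(("b",np.array([[45,11],[-45,-11]])/1e3),("a",np.array([[55,0],[-55,0.]])/1e3)):
    T=[tri((wcam(k+"1"),px[k+"1"][i]),(wcam(k+"2"),px[k+"2"][i])) for i in(0,1)]
    print(k,np.round(T,4),"spacing",np.linalg.norm(T[0]-T[1]).round(4))
    for z in (.052,):
      best=None
      for y0 in (2.68,2.68-np.pi):
        def f(p):
            c,s=np.cos(p[2]),np.sin(p[2]); P=np.c_[l@np.array([[c,s],[-s,c]])+p[:2],[z,z]]
            return np.concatenate([(proj(wcam(k+i),P)-np.array(px[k+i])).ravel() for i in"12"])
        r=least_squares(f,[*np.mean(T,0)[:2],y0]); 
        if best is None or r.cost<best.cost: best=r
      print(" fit",best.x.round(4),"res px",best.fun.round(1))
```

```text
b [[0.5421 0.2253 0.0471]
 [0.6347 0.2108 0.0513]] spacing 0.0939
 fit [ 0.5889  0.2187 -3.5476] res px [ 0.7 -1.  -0.1 -0.1 -0.5  1.1 -0.2  0. ]
a [[ 0.5501 -0.2077  0.0523]
 [ 0.6492 -0.2536  0.0547]] spacing 0.1092
 fit [ 0.5998 -0.2311  2.7014] res px [-0.1 -0.  -0.3  0.1 -0.  -0.1  0.4  0.1]
```

Emit:
apply_moves([
  [0.04,-0.0285,0.01,0,0,0,-1],
  [0.04,-0.0285,0.01,0,0,0,-1],
  [0.04,-0.0285,0.01,0,0,0,-1],
  [0.04,-0.0285,0.01,0,0,0,-1],
  [0.04,-0.0285,0.01,0,0,0,-1],
  [0.039,-0.0285,0.01,0,0,0,-1],
  [0,0,0,0,0,0,-1],
  [0,0,0,0,0,0,-1],
])

```text
t: 18.88
tcp_pos: [0.4422, -0.0231, 0.1911]
tool_rot: [0.586, 0.81, 0.0, 0.001]
force: [0.1, -0.8, -0.4]
finger_gap: 1.001
gripper_force: 0.0
```

```bash
python3 cap.py w9
cat > holes.py <<'E'
import sys
from h import *
def holes(n):
    W=wcam(n); im=cv2.imread(f"pics/{n}.png"); g=im.min(2); hsv=cv2.cvtColor(im,cv2.COLOR_BGR2HSV)
    m=((g>105)&(hsv[...,1]<60)).astype(np.uint8); m[265:]=0
    cs,h=cv2.findContours(m,cv2.RETR_CCOMP,cv2.CHAIN_APPROX_NONE)
    for c,hh in zip(cs,h[0]):
        a=cv2.contourArea(c)
        if hh[3]<0 and a>400: print("outer",a,cv2.minAreaRect(c))
        if hh[3]>=0 and a>40:
            M=cv2.moments(c); p=(M["m10"]/M["m00"],M["m01"]/M["m00"]); print("hole",np.round(p,1),a,"z32",onz(W,p,.030).round(4),"z16",onz(W,p,.014).round(4))
holes(sys.argv[1])
E
python3 holes.py w9
```

```text
18.875 [ 0.4422 -0.0231  0.1911] [-0.314  0.95  -0.002] 0.04
outer 16356.5 ((277.02911376953125, 173.00027465820312), (164.82362365722656, 163.25845336914062), 45.556251525878906)
hole [276.9 237.8] 153.0 z32 [ 0.459  -0.0709  0.03  ] z16 [ 0.4611 -0.0769  0.014 ]
hole [230.  192.3] 222.5 z32 [ 0.4075 -0.0436  0.03  ] z16 [ 0.4069 -0.0481  0.014 ]
hole [329.2 164. ] 198.5 z32 [0.4801 0.0062 0.03  ] z16 [0.4833 0.0043 0.014 ]
hole [275.9 112.7] 344.5 z32 [0.4242 0.0321 0.03  ] z16 [0.4244 0.0316 0.014 ]
```

The holes confirm both plate poses: spacing is 109 mm for the upper and 92.6 mm for the lower. I'll grip the upper plate.

Emit:
apply_moves([
  [0.003,0,0.05,0,0,0,-1],
  [0,0,0.05,0,0,0,-1],
  [0,0,0.05,0,0,0,-1],
  [0,0,0.02,0,0,0,-1],
  [0,0,0.003,0,0,0,-0.5],
  [0,0,0,0,0,0,0.2],
  [0,0,0,0,0,0,0.5],
  [0,0,0,0,0,0,0.5],
], force=60)

```text
t: 19.92
tcp_pos: [0.4415, -0.0201, 0.0182]
tool_rot: [0.586, 0.81, 0.0, 0.001]
force: [0.1, -0.9, 1.0]
finger_gap: 0.567
gripper_force: 63.1
```

Emit:
apply_moves([
  [0,0,-0.01,0,0,0,0.5],
  [0,0,-0.03,0,0,0,0.5],
  [0,0,-0.04,0,0,0,0.5],
  [0,0,-0.04,0,0,-0.16,0.5],
  [0,0,0,0,0,-0.16,0.5],
  [0,0,0,0,0,-0.16,0.5],
  [0,0,0,0,0,-0.165,0.5],
  [0,0,0,0,0,-0.165,0.5],
])

```text
t: 20.92
tcp_pos: [0.4402, -0.0196, 0.138]
tool_rot: [0.216, 0.976, 0.0, 0.0]
force: [-0.1, 0.5, -2.3]
finger_gap: 0.57
gripper_force: 63.3
```

Emit:
apply_moves([
  [-0.038,-0.021,0,0,0,0,0.5],
  [-0.039,-0.021,0,0,0,0,0.5],
  [-0.039,-0.021,0,0,0,0,0.5],
  [-0.039,-0.02,0,0,0,0,0.5],
  [-0.039,-0.02,0,0,0,0,0.5],
  [-0.039,-0.02,0,0,0,0,0.5],
  [0,0,0,0,0,0,0.5],
  [0,0,0,0,0,0,0.5],
])

```text
t: 21.92
tcp_pos: [0.5974, -0.2297, 0.1371]
tool_rot: [0.219, 0.976, 0.001, -0.001]
force: [-0.8, 0.7, -3.2]
finger_gap: 0.564
gripper_force: 63.3
```

```bash
python3 cap.py w10
python3 - <<'E'
from h import *
W=wcam("w10"); s=sense(); z=s["tcp_pos"][2]-.0182+.032
R=Rn.from_quat(s["tool_rot"]).as_matrix(); print(np.arctan2(R[1,0],R[0,0]),s["q"])
# held plate expected: centre at tcp, hole at +55 tool x
print("z top",z,"expected hole px",proj(W,[s["tcp_pos"]+R[:,0]*.055*k+[0,0,z-s["tcp_pos"][2]] for k in(1,-1)]))
im=cv2.imread("pics/w10.png"); x=np.array([.5998,-.2311,.052]); u=np.array([np.cos(2.7014),np.sin(2.7014),0])
for k in(1,-1): print("pin tip px",proj(W,[x+u*.055*k, x+u*.055*k-[0,0,.022]]))
def box(c,a,l,w,z,col):
    u=np.array([np.cos(a),np.sin(a)]);v=np.array([-u[1],u[0]])
    P=[np.r_[c+sx*l/2*u+sy*w/2*v,z] for sx,sy in((1,1),(-1,1),(-1,-1),(1,-1))]
    cv2.polylines(im,[proj(W,P).astype(np.int32)],True,col,1)
box(x[:2],2.7014,.16,.09,.008,(0,0,255)); box(s["tcp_pos"][:2],np.arctan2(R[1,0],R[0,0]),.15,.05,z,(0,200,0))
cv2.imwrite("pics/w10o.png",im)
E
python3 holes.py w10
```

```text
21.925 [ 0.5974 -0.2297  0.1371] [-0.904  0.428  0.003] 0.0238
2.7000741565555235 [-5.41033069e-01  6.59324431e-01  1.47325464e+00  2.58386971e-04
  1.01213704e+00 -1.67044738e+00]
z top 0.15083978398196926 expected hole px [[276.91477104 139.18283705]
 [277.14953222 393.15174994]]
pin tip px [[275.64247578 127.3724057 ]
 [275.70227944 124.95744388]]
pin tip px [[276.14979963 287.71278284]
 [276.16373987 273.25506071]]
outer 98174.5 ((279.5, 133.5), (261.0, 559.0), 90.0)
hole [537.2 252. ] 81.5 z32 [ 0.7188 -0.0694  0.03  ] z16 [ 0.7306 -0.061   0.014 ]
hole [535.5 233.6] 45.5 z32 [ 0.7035 -0.0669  0.03  ] z16 [ 0.7143 -0.0583  0.014 ]
hole [547.5 214.6] 57.5 z32 [ 0.6928 -0.055   0.03  ] z16 [ 0.7029 -0.0457  0.014 ]
hole [515.4 214.6] 86.5 z32 [ 0.6825 -0.0768  0.03  ] z16 [ 0.6919 -0.0689  0.014 ]
hole [525.4 211.6] 54.0 z32 [ 0.6834 -0.0694  0.03  ] z16 [ 0.6929 -0.0611  0.014 ]
hole [542.2 205.9] 73.0 z32 [ 0.6845 -0.057   0.03  ] z16 [ 0.6941 -0.0478  0.014 ]
hole [531.  200.3] 87.5 z32 [ 0.6768 -0.0635  0.03  ] z16 [ 0.6858 -0.0548  0.014 ]
hole [542.7 190.3] 93.5 z32 [ 0.6731
[... 5753 characters left out ...]
e [179.5  14.7] 45.5 z32 [ 0.4625 -0.233   0.03  ] z16 [ 0.4579 -0.2351  0.014 ]
outer 1920.5 ((296.42254638671875, 20.957908630371094), (110.77754974365234, 46.10327911376953), 5.31454610824585)
hole [293.8  32.8] 56.5 z32 [ 0.503  -0.1726  0.03  ] z16 [ 0.5009 -0.1708  0.014 ]
hole [260.   28.5] 81.0 z32 [ 0.4915 -0.1909  0.03  ] z16 [ 0.4887 -0.1903  0.014 ]
hole [306.3  31.5] 117.0 z32 [ 0.5057 -0.1651  0.03  ] z16 [ 0.5038 -0.1629  0.014 ]
hole [275.8  27.1] 62.5 z32 [ 0.4951 -0.1815  0.03  ] z16 [ 0.4925 -0.1803  0.014 ]
hole [255.9  19.1] 58.5 z32 [ 0.4855 -0.1908  0.03  ] z16 [ 0.4823 -0.1902  0.014 ]
hole [250.5  11.4] 80.0 z32 [ 0.4801 -0.1919  0.03  ] z16 [ 0.4766 -0.1914  0.014 ]
```

The held plate's front hole is at (276,138) and I expected (277,139), so the plate is centred in the hand. I'll correct by 3 mm and descend to just above the pins.

Emit:
apply_moves([
  [-0.003,0,0.03,0,0,0,0.5],
  [0,0,0.03,0,0,0,0.5],
  [0,0,0.017,0,0,0,0.5],
  [0,0,0,0,0,0,0.5],
  [0,0,0,0,0,0,0.5],
])

```text
t: 22.6
tcp_pos: [0.6022, -0.2321, 0.0614]
tool_rot: [0.219, 0.976, -0.0, 0.001]
force: [0.8, 0.4, -3.1]
finger_gap: 0.562
gripper_force: 63.3
```

```bash
python3 cap.py w11
python3 - <<'E'
from h import *
W=wcam("w11"); s=sense(); R=Rn.from_quat(s["tool_rot"]).as_matrix(); t=s["tcp_pos"]; print(np.arctan2(R[1,0],R[0,0]))
P=np.array([.5998,-.2311,.052])+.055*np.array([np.cos(2.7014),np.sin(2.7014),0])
H=t+R[:,0]*.055
print("tip px",proj(W,[P])," hole top/bottom px",proj(W,[np.r_[H[:2],t[2]+.0138],np.r_[H[:2],t[2]-.0022]]))
p=proj(W,[np.r_[H[:2],t[2]+.0138]])[0].astype(int)
g=cv2.imread("pics/w11.png"); c=g[p[1]-45:p[1]+45,p[0]-60:p[0]+60]
print(p-[60,45]); cv2.imwrite("pics/w11c.png",cv2.resize(c,None,fx=5,fy=5,interpolation=cv2.INTER_CUBIC))
m=g.min(2)[p[1]-36:p[1]+37:4,p[0]-36:p[0]+37:4]
print("\n".join(" ".join(f"{v:3d}" for v in r) for r in m))
E
```

```text
22.6 [ 0.6022 -0.2321  0.0614] [-0.904  0.427 -0.002] 0.0107
2.700050739373463
tip px [[275.55693129 127.69955716]]  hole top/bottom px [[275.65450972 141.17681692]
 [275.75654437 136.48407269]]
[215  96]
178 175 181 173 173 177 179 181 178 178 178 179 182 183 176 174 179 179 177
180 176 184 176 175 178 182 182 175 176 180 179 177 181 172 178 181 179 175
182 179 184 179 176 178 184 182 179 183 182 182 180 183 177 180 183 179 177
181 181 182 175 176 183 178 149 143 139 141 145 154 183 176 180 182 179 175
181 180 182 176 173 161 134 123 129 131 128 122  72 145 173 178 183 181 177
180 177 182 175 168 112  68 120 142 157 133 121  77  68 145 177 181 179 175
178 179 183 177 149  68  65 114 151 151 143 115  72  70  87 160 180 181 178
178 177 181 177 136  68  70 100 111 122 112 107  69  69  68 154 181 178 173
176 177 182 166 128  67  69  68  75 100  79  70  69  69  69 151 180 181 177
178 177 183 163 126  65  66  67  68  68  69  70  70  68  72 154 179 178 173
178 178 182 169 132  84  65  66  66  63  71  69  70  71 124 157 179 177 175
178 179 178 175 156 130  68  66  67  70  72  68  69  89 133 163 179 177 174
178 176 182 175 162 138 135  80  71  66  69  68 113 131 159 172 178 175 175
175 176 179 174 170 160 142 139 138 138 142 136 138 150 166 175 177 174 175
176 177 180 175 167 173 170 164 143 137 141 148 170 173 174 176 179 176 176
176 178 178 174 172 174 176 180 170 169 174 173 179 177 172 176 178 176 174
179 174 177 172 169 170 176 178 174 176 177 175 177 177 170 176 178 177 174
176 174 177 171 170 169 178 177 174 176 179 175 175 179 171 175 175 175 175
177 174 179 174 169 172 177 179 175 176 177 174 179 175 174 177 174 174 178
```

The pin tip shows at about (275,127) inside the front hole, which is centred at about (275,138). The plate has to move +2.6 mm along tool x.

Emit:
apply_moves([
  [0.0025,0,0.002,0,0,0,0.5],
  [0,0,0,0,0,0,0.5],
  [0,0,0,0,0,0,0.5],
])

```text
t: 23.02
tcp_pos: [0.5993, -0.2309, 0.0586]
tool_rot: [0.219, 0.976, -0.0, 0.0]
force: [0.0, 0.3, -2.4]
finger_gap: 0.567
gripper_force: 63.3
```

```bash
cat > tip.py <<'E'
import sys
from h import *
# args: name jx jy yaw lx ly : pin (lx,ly) in jig frame; plate centre assumed at tcp, plate yaw=tool yaw
n=sys.argv[1]; jx,jy,a,lx,ly=map(float,sys.argv[2:7])
st,g=shot("wrist",n); W=wcam(n); t=st["tcp_pos"]; R=Rn.from_quat(st["tool_rot"]).as_matrix(); ty=np.arctan2(R[1,0],R[0,0])
rot=lambda a:np.array([[np.cos(a),-np.sin(a)],[np.sin(a),np.cos(a)]])
P=np.r_[np.array([jx,jy])+rot(a)@[lx,ly],.052]; H=t[:2]+rot(ty)@[lx,ly]
d=R.T@np.r_[np.array([jx,jy])-t[:2],0]; print("t",st["t"],"tcp",t.round(4),"yaw err",(a-ty+np.pi/2)%np.pi-np.pi/2,"tool shift needed by tcp",d[:2].round(4))
hp=proj(W,[np.r_[H,t[2]+.0138]])[0]; print("tip px pred",proj(W,[P])[0].round(1),"hole top, bottom pred",hp.round(1),proj(W,[np.r_[H,t[2]-.0022]])[0].round(1))
x,y=hp.astype(int); m=g.min(2)[y-34:y+35:3,x-30:x+31:3]; print("cols",x-30,"rows",y-34,"step 3")
print("\n".join(" ".join(f"{v:3d}" for v in r) for r in m))
E
python3 tip.py w12p .5998 -.2311 2.7014 .055 0
```

```text
t 23.025 tcp [ 0.5993 -0.2309  0.0586] yaw err 0.0016369910844895585 tool shift needed by tcp [-0.0005  0.0001]
tip px pred [276.  135.9] hole top, bottom pred [276.  140.2] [276.  135.7]
cols 245 rows 106 step 3
183 182 176 176 172 178 181 181 175 181 179 182 182 178 181 188 177 176 179 181 184
183 183 176 176 172 178 180 183 178 178 181 182 180 181 180 182 178 176 177 179 183
182 182 176 173 176 180 182 183 178 177 179 183 181 181 180 187 177 176 179 184 183
185 186 178 175 176 179 182 184 168 156 151 152 160 174 181 186 181 178 181 181 183
181 184 178 176 179 180 163 152 133  86  70  65  79 130 152 175 179 180 179 181 182
185 182 177 177 176 154 136  68  68  84 120  93  75  70  70 135 155 180 181 181 186
183 182 177 174 154 104  68  65 120 128 125 129 125  78  71  69 126 158 181 180 182
181 180 179 162 146  66  66 104 126 128 130 132 122 121  72  68  72 152 174 181 183
181 178 179 151  91  65  67 119 127 129 135 131 126 126  74  71  69 122 154 179 182
182 184 176 150  83  70  70 117 128 145 158 155 124 122  88  71  74  91 156 180 183
181 182 170 140  73  70  69 119 120 160 153 155
[... 344 characters left out ...]
  72  73 127 133 161 182 182
181 183 175 161 146 134 109  70  68  69  69  68  69  66  69 114 135 153 168 180 182
181 180 178 172 161 138 137 132  95  69  69  68  71  98 140 137 138 160 176 177 180
176 180 175 174 171 165 145 141 141 138 140 139 139 141 137 138 163 172 177 178 179
178 183 174 172 173 170 168 156 143 140 142 140 138 145 164 170 172 177 177 178 181
178 179 175 172 172 177 177 175 166 170 168 170 168 166 173 182 175 175 177 178 178
178 181 177 170 173 176 180 181 179 178 178 177 176 178 181 180 172 175 178 179 178
177 179 175 171 171 174 178 180 177 177 179 177 174 173 177 181 176 176 177 177 180
176 180 172 170 172 173 179 178 180 175 175 180 175 176 179 180 172 173 176 177 177
```

The pin is now centred in the hole, with both at about (275,136). I'll lower the plate.

Emit:
apply_moves([
  [0,0,0.008,0,0,0,0.5],
  [0,0,0.008,0,0,0,0.5],
  [0,0,0.006,0,0,0,0.5],
  [0,0,0.003,0,0,0,0.5],
  [0,0,0,0,0,0,0.5],
])

```text
t: 23.7
tcp_pos: [0.5992, -0.2308, 0.033]
tool_rot: [0.219, 0.976, 0.0, -0.0]
force: [-0.3, 0.2, -3.0]
finger_gap: 0.564
gripper_force: 63.4
```

Emit:
apply_moves([
  [0,0,0.001,0,0,0,0.5],
  [0,0,0.0015,0,0,0,0.5],
  [0,0,0,0,0,0,0.5],
])

```text
t: 24.08
tcp_pos: [0.5995, -0.231, 0.0322]
tool_rot: [0.219, 0.976, -0.0, 0.0]
force: [-2.2, 0.2, 5.3]
finger_gap: 0.571
gripper_force: 64.2
```

Emit:
apply_moves([
  [0,0,0,0,0,0,0],
  [0,0,0,0,0,0,-0.6],
  [0,0,0,0,0,0,-1],
  [0,0,-0.03,0,0,0,-1],
  [0,0,-0.05,0,0,0,-1],
  [0,0,-0.05,0,0,0,-1],
  [0,0,-0.05,0,0,0,-1],
  [0,0,0,0,0,0,-1],
])

```text
t: 25.08
tcp_pos: [0.6022, -0.2325, 0.216]
tool_rot: [0.219, 0.976, -0.002, 0.005]
force: [0.3, -0.7, -0.5]
finger_gap: 0.999
gripper_force: 0.0
```

```bash
python3 cap.py w13
python3 - <<'E'
from h import *
W=wcam("w13"); g=cv2.imread("pics/w13.png"); sat=cv2.cvtColor(g,cv2.COLOR_BGR2HSV)[...,1]
for th in(120,160,190):
    m=((g.min(2)>th)&(sat<45)).astype(np.uint8); m[285:]=0
    cs,h=cv2.findContours(m,cv2.RETR_EXTERNAL,cv2.CHAIN_APPROX_NONE)
    for c in cs:
        if cv2.contourArea(c)>2000:
            b=cv2.boxPoints(cv2.minAreaRect(c)); P=np.array([onz(W,p,.046)[:2] for p in b]); print(th,cv2.minAreaRect(c),P.mean(0).round(4),[np.linalg.norm(P[i]-P[i-1]).round(4) for i in range(4)])
u=np.array([np.cos(2.7014),np.sin(2.7014)]);v=np.array([-u[1],u[0]])
print("pred corners",proj(W,[np.r_[np.array([.5998,-.2311])+sx*.075*u+sy*.025*v,.046] for sx,sy in((1,1),(-1,1),(-1,-1),(1,-1))]).round(0).tolist())
E
```

```text
25.075 [ 0.6022 -0.2325  0.216 ] [-0.904  0.427 -0.011] 0.0805
120 ((284.5, 169.5), (169.0, 75.0), 90.0) [ 0.6029 -0.2251] [np.float64(0.1507), np.float64(0.0614), np.float64(0.1507), np.float64(0.0701)]
160 ((284.5, 180.0), (146.0, 75.0), 90.0) [ 0.6103 -0.2286] [np.float64(0.1321), np.float64(0.0624), np.float64(0.1322), np.float64(0.0701)]
190 ((284.5, 196.5), (113.0, 75.0), 90.0) [ 0.6227 -0.2344] [np.float64(0.1048), np.float64(0.0639), np.float64(0.1049), np.float64(0.0701)]
pred corners [[246.0, 85.0], [250.0, 254.0], [304.0, 253.0], [307.0, 85.0]]
```

The mask's row extent of 85 to 254 equals the prediction for a seated plate. On to the lower plate.

Emit:
apply_moves([
  [0,0,0,0,0,-0.16,-1],
  [0,0,0,0,0,-0.16,-1],
  [0,0,0,0,0,-0.16,-1],
  [0,0,0,0,0,-0.16,-1],
  [0,0,0,0,0,-0.158,-1],
  [0,0,0,0,0,0,-1],
])

```text
t: 25.88
tcp_pos: [0.5982, -0.2303, 0.2086]
tool_rot: [-0.176, 0.984, 0.001, -0.002]
force: [0.6, -0.5, -0.5]
finger_gap: 1.002
gripper_force: 0.0
```

Emit:
apply_moves([
  [0.012,0.0415,0.003,0,0,0,-1],
  [0.012,0.0415,0.003,0,0,0,-1],
  [0.012,0.0415,0.003,0,0,0,-1],
  [0.012,0.0415,0.003,0,0,0,-1],
  [0.012,0.0415,0.003,0,0,0,-1],
  [0.012,0.0415,0.003,0,0,0,-1],
  [0,0,0,0,0,0,-1],
  [0,0,0,0,0,0,-1],
])

```text
t: 26.88
tcp_pos: [0.4457, -0.023, 0.1927]
tool_rot: [-0.177, 0.984, -0.0, 0.0]
force: [1.2, 0.5, -0.2]
finger_gap: 1.0
gripper_force: 0.0
```

```bash
python3 cap.py w14; python3 holes.py w14|head -20;  python3 -c "
from h import *
W=wcam('w14'); u=np.array([np.cos(.356),np.sin(.356)]);v=np.array([-u[1],u[0]])
for sx,sy in((.045,.011),(-.045,-.011)): print(proj(W,[np.r_[np.array([.4451,-.0222])+sx*u+sy*v,.014]]))"
```

```text
26.875 [ 0.4457 -0.023   0.1927] [-0.938 -0.348 -0.001] 0.0244
outer 3426.0 ((22.262285232543945, 235.88525390625), (63.50628662109375, 71.70065307617188), 39.80556869506836)
hole [ 32.5 224.2] 223.5 z32 [ 0.5589 -0.2159  0.03  ] z16 [ 0.5682 -0.2247  0.014 ]
outer 9131.5 ((277.5, 173.0), (59.0, 166.0), 0.0)
hole [289.5 223.7] 164.5 z32 [0.4778 0.0007 0.03  ] z16 [0.4829 0.0032 0.014 ]
hole [265.6 126.6] 285.5 z32 [ 0.4054 -0.0479  0.03  ] z16 [ 0.4067 -0.048   0.014 ]
[[289.8381667  224.46967302]]
[[265.36817037 126.57453359]]
```

Emit:
apply_moves([
  [0.0005,0.001,0.05,0,0,0,-1],
  [0,0,0.05,0,0,0,-1],
  [0,0,0.05,0,0,0,-1],
  [0,0,0.03,0,0,0,-1],
  [0,0,0.008,0,0,0,-0.5],
  [0,0,0,0,0,0,0.2],
  [0,0,0,0,0,0,0.5],
  [0,0,0,0,0,0,0.5],
], force=60)

```text
t: 27.92
tcp_pos: [0.4449, -0.0221, 0.0057]
tool_rot: [-0.177, 0.984, -0.001, 0.001]
force: [0.5, -0.8, -4.1]
finger_gap: 0.564
gripper_force: 62.2
```

Emit:
apply_moves([
  [0,0,-0.01,0,0,0,0.5],
  [0,0,-0.03,0,0,0,0.5],
  [0,0,-0.04,0,0,0,0.5],
  [0,0,-0.05,0,0,0.152,0.5],
  [0,0,0,0,0,0.152,0.5],
  [0,0,0,0,0,0.152,0.5],
  [0,0,0,0,0,0.153,0.5],
  [0,0,0,0,0,0.153,0.5],
])

```text
t: 28.92
tcp_pos: [0.4436, -0.0216, 0.1357]
tool_rot: [0.204, 0.979, -0.0, 0.0]
force: [-0.4, 0.1, -3.1]
finger_gap: 0.562
gripper_force: 63.4
```

Emit:
apply_moves([
  [-0.006,0.046,0,0,0,0,0.5],
  [-0.006,0.046,0,0,0,0,0.5],
  [-0.006,0.046,0,0,0,0,0.5],
  [-0.006,0.046,0,0,0,0,0.5],
  [-0.006,0.047,0.01,0,0,0,0.5],
  [-0.007,0.047,0.02,0,0,0,0.5],
  [0,0,0.02,0,0,0,0.5],
  [0,0,0,0,0,0,0.5],
])

```text
t: 29.92
tcp_pos: [0.5853, 0.2191, 0.0834]
tool_rot: [0.201, 0.98, -0.001, -0.003]
force: [-1.0, -0.5, -2.6]
finger_gap: 0.561
gripper_force: 63.6
```

```bash
sed -i 's/t\[2\]+.0138/t[2]+.0103/; s/t\[2\]-.0022/t[2]-.0057/' tip.py; python3 tip.py w15 .589 .2187 2.7356 .045 .011|head -4
```

```text
t 29.925 tcp [0.5853 0.2191 0.0834] yaw err -0.001367764208713762 tool shift needed by tcp [-0.0036  0.0011]
tip px pred [255.9 158.4] hole top, bottom pred [246.2 166.2] [249.4 159.4]
cols 216 rows 132 step 3
152 155 155 153 152 152 151 154 158 158 150 153 157 155 153 153 155 154 153 155 153
```

Emit:
apply_moves([
  [-0.002,0.001,0.012,0,0,0,0.5],
  [0,0,0.008,0,0,0,0.5],
  [0,0,0,0,0,0,0.5],
  [0,0,0,0,0,0,0.5],
])

```text
t: 30.48
tcp_pos: [0.5902, 0.2189, 0.0649]
tool_rot: [0.202, 0.979, 0.0, 0.0]
force: [-0.1, 0.7, -3.0]
finger_gap: 0.557
gripper_force: 63.6
```

```bash
python3 tip.py w16 .589 .2187 2.7356 .045 .011
```

```text
t 30.475 tcp [0.5902 0.2189 0.0649] yaw err 0.00014078898414648933 tool shift needed by tcp [ 0.001  -0.0007]
tip px pred [248.9 154.4] hole top, bottom pred [246.2 166.5] [249.3 159.5]
cols 216 rows 132 step 3
153 155 157 152 153 155 152 151 154 158 154 154 156 154 152 156 153 153 150 152 153
152 156 155 152 152 151 149 153 153 156 153 154 154 155 151 153 152 153 150 152 155
151 157 155 153 153 149 152 151 155 157 150 155 152 155 148 152 153 152 152 153 153
152 157 154 154 151 149 154 150 156 158 151 155 155 154 152 151 155 152 154 151 153
152 155 153 156 150 153 154 145 132 133 126 125 130 146 152 151 152 154 152 152 152
151 156 154 150 150 147 127 116  99 108 117 116 113 118 127 146 156 153 151 154 154
151 154 153 153 150 127  66  57 104 109 123 124 111 107 103 107 138 153 151 154 154
150 151 154 153 132 106  58  58  99 115 137 133 119 105 102  61 111 143 148 151 151
150 151 152 143 116  82  59  56  82 112 133 134 113 102  97  57  58 130 151 153 153
148 152 155 131 108  82  57  55  54  85 107 110  95  98  60  61  58  86 142 152 153
150 154 153 134 107  86  56  59  54  56  56  74  
[... 342 characters left out ...]
  56  59  98 121 142 149 154
149 149 151 145 139 117 114 114 114  78  59  57  55  59  84 119 117 139 147 149 152
148 148 154 150 142 123 119 119 117 117 119 119 120 117 118 117 137 147 151 149 151
150 148 149 150 148 142 130 117 118 116 120 116 121 119 119 132 143 148 149 150 151
149 148 151 150 148 148 144 144 126 122 117 119 123 130 145 142 153 150 149 145 151
147 147 152 150 148 147 149 148 146 146 143 143 145 147 148 151 152 148 149 149 153
146 147 155 147 152 145 151 148 151 153 154 149 150 153 146 151 150 147 149 147 150
147 152 152 149 150 149 147 148 150 154 149 151 155 152 148 150 150 149 149 146 151
150 147 150 148 148 148 148 149 149 151 151 148 151 152 147 150 151 150 148 150 152
```

The tip is at (248,154) and the hole's bottom centre is at about (249,160). After allowing for height, a correction of about 1 mm remains.

Emit:
apply_moves([
  [0.001,-0.001,0.004,0,0,0,0.5],
  [0,0,0,0,0,0,0.5],
  [0,0,0,0,0,0,0.5],
])

```text
t: 30.9
tcp_pos: [0.5887, 0.2186, 0.0608]
tool_rot: [0.201, 0.979, -0.0, -0.0]
force: [0.6, 0.3, -4.4]
finger_gap: 0.561
gripper_force: 63.7
```

```bash
python3 tip.py w17 .589 .2187 2.7356 .045 .011
```

```text
t 30.9 tcp [0.5887 0.2186 0.0608] yaw err -0.0002684073421881372 tool shift needed by tcp [-0.0003  0.0002]
tip px pred [250.4 158.9] hole top, bottom pred [246.2 166.5] [249.3 159.5]
cols 216 rows 132 step 3
171 177 176 170 171 171 172 174 172 176 169 175 174 172 169 172 172 170 167 171 173
171 174 172 175 171 171 173 170 172 174 169 176 176 171 171 173 171 171 170 170 172
168 175 174 169 169 169 171 169 173 175 171 170 175 171 169 171 171 172 170 171 171
169 171 175 170 170 165 171 172 171 174 169 173 176 175 170 174 171 172 172 168 174
169 173 174 170 173 170 170 166 146 149 139 139 147 162 167 174 172 172 173 172 173
170 172 175 172 171 166 145 125  64 101 121 127 126 134 143 162 173 172 171 171 174
167 172 170 170 165 142  74  64  67 121 126 130 127 126 120 132 152 171 170 173 172
168 171 173 172 145 119  62  63  94 123 126 131 130 127 120 114 124 164 169 171 173
164 173 175 157 135 112  63  62 104 122 146 152 140 123 118 111  71 143 170 168 170
166 170 174 150 121 120  65  64  69 118 154 148 149 116 115  86  69  94 161 169 169
169 170 172 153 119 122  64  66  66  99 134 147 141
[... 340 characters left out ...]
  65  69 116 135 154 167 168
166 167 171 164 157 128 129 128 130  84  66  67  65  63  97 130 133 155 168 171 172
165 168 171 167 158 143 128 134 131 133 134 136 137 132 131 130 150 158 170 171 170
168 167 169 168 167 157 146 131 131 132 132 131 131 133 134 148 158 169 165 167 171
169 168 168 167 168 169 159 159 147 137 133 132 137 148 158 160 168 170 164 166 168
166 166 169 165 168 166 167 167 163 164 164 161 161 164 165 169 170 169 166 166 171
165 167 171 165 166 166 165 168 169 170 168 167 172 168 165 170 168 169 166 165 169
164 167 169 168 169 167 166 166 166 168 168 168 172 171 166 166 169 170 165 166 170
166 166 171 170 170 164 169 165 169 169 169 167 171 171 166 167 169 166 167 165 167
```

Tip and hole bottom now coincide at about (249,159). I'll lower the plate.

Emit:
apply_moves([
  [0,0,0.008,0,0,0,0.5],
  [0,0,0.008,0,0,0,0.5],
  [0,0,0.006,0,0,0,0.5],
  [0,0,0.002,0,0,0,0.5],
  [0,0,0,0,0,0,0.5],
])

```text
t: 31.58
tcp_pos: [0.5887, 0.2186, 0.0365]
tool_rot: [0.202, 0.979, -0.0, -0.0]
force: [-0.5, 0.1, -3.9]
finger_gap: 0.561
gripper_force: 63.7
```

Emit:
apply_moves([
  [0,0,0.001,0,0,0,0.5],
  [0,0,0.001,0,0,0,0.5],
  [0,0,0,0,0,0,0.5],
])

```text
t: 31.95
tcp_pos: [0.589, 0.2186, 0.0353]
tool_rot: [0.202, 0.979, 0.0, 0.0]
force: [-0.5, 0.0, 0.7]
finger_gap: 0.563
gripper_force: 64.0
```

Emit:
apply_moves([
  [0,0,0.0005,0,0,0,0.5],
  [0,0,0,0,0,0,0],
  [0,0,0,0,0,0,-0.6],
  [0,0,0,0,0,0,-1],
  [0,0,-0.03,0,0,0,-1],
  [0,0,-0.05,0,0,0,-1],
  [0,0,-0.06,0,0,0,-1],
  [0,0,-0.06,0,0,0,-1],
])

```text
t: 32.95
tcp_pos: [0.5886, 0.2185, 0.2357]
tool_rot: [0.202, 0.979, -0.0, -0.0]
force: [0.4, -0.3, 0.2]
finger_gap: 0.998
gripper_force: 0.0
```

Emit:
apply_moves([
  [0,0,0,0,0,0,-1],
  [0,0,0,0,0,0,-1],
])

```text
t: 33.2
tcp_pos: [0.5882, 0.2184, 0.2339]
tool_rot: [0.202, 0.979, -0.0, -0.0]
force: [-0.2, 0.3, -0.3]
finger_gap: 1.001
gripper_force: 0.0
```

```bash
python3 cap.py w18
python3 - <<'E'
from h import *
im=cv2.imread("pics/w18.png"); W=wcam("w18"); S=cam("scene"); st,s=shot("scene","s18"); D=cam("side"); _,d=shot("side","d18")
def box(im,C,c,a,l,w,z,col):
    u=np.array([np.cos(a),np.sin(a)]);v=np.array([-u[1],u[0]])
    P=[np.r_[np.array(c)+sx*l/2*u+sy*w/2*v,z] for sx,sy in((1,1),(-1,1),(-1,-1),(1,-1))]
    cv2.polylines(im,[np.round(proj(C,P)).astype(np.int32)],True,col,1)
box(im,W,(.589,.2187),2.7356,.15,.05,.046,(0,0,255))
a=cv2.resize(im[60:280,130:430],(400,293),interpolation=cv2.INTER_CUBIC)
b=cv2.resize(s[120:310,170:440],(400,281),interpolation=cv2.INTER_CUBIC)
p=proj(S,[[.5998,-.2311,.04]])[0].astype(int); q=proj(S,[[.3446,-.2833,.03]])[0].astype(int)
f=lambda c:cv2.resize(s[c[1]-35:c[1]+35,c[0]-48:c[0]+48],(400,292),interpolation=cv2.INTER_CUBIC)
cv2.imwrite("pics/final.png",np.vstack([np.hstack([a,f(p)]),np.hstack([b,f(q)[:281]])]))
E
```

```text
33.2 [0.5882 0.2184 0.2339] [-0.919  0.395  0.001] 0.0343Traceback (most recent call last):
  File "<stdin>", line 12, in <module>
    return _nx.concatenate(arrs, 1, dtype=dtype, casting=casting)
           ~~~~~~~~~~~~~~~^^^^^^^^^^^^^^^^^^^^^^^^^^^^^^^^^^^^^^^
ValueError: all the input array dimensions except for the concatenation axis must match exactly, but along dimension 0, the array at index 0 has size 293 and the array at index 1 has size 292
```

Run:
```python
from h import *
im=cv2.imread("pics/w18.png"); W=wcam("w18"); S=cam("scene"); s=cv2.imread("pics/s18.png")
u=np.array([np.cos(2.7356),np.sin(2.7356)]);v=np.array([-u[1],u[0]])
P=[np.r_[np.array([.589,.2187])+sx*.075*u+sy*.025*v,.046] for sx,sy in((1,1),(-1,1),(-1,-1),(1,-1))]
cv2.polylines(im,[np.round(proj(W,P)).astype(np.int32)],True,(0,0,255),1)
R=lambda i:cv2.resize(i,(400,290),interpolation=cv2.INTER_CUBIC)
f=lambda X:(lambda c:R(s[c[1]-35:c[1]+35,c[0]-48:c[0]+48]))(proj(S,[X])[0].astype(int))
cv2.imwrite("pics/final.png",np.vstack([np.hstack([R(im[60:280,130:430]),f([.5998,-.2311,.04])]),np.hstack([R(s[120:310,170:440]),f([.3446,-.2833,.03])])]))
```

```text
(no output)
```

View pics/final.png

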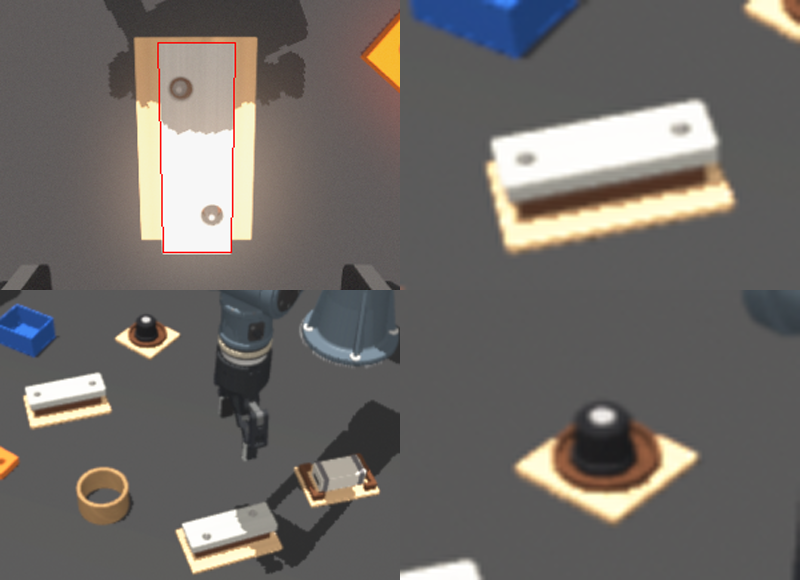

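In the composite, the lower plate (top left) matches its predicted seated outline, with pins visible in both holes at (180,88) and (212,215). The upper plate lies flat on its fixture at (605,150). The photocell stands in the cup at (603,440), the driver lies in the cradle at (337,475), and the tape and bin are where they were.

```bash
python3 -c "
from station import *
print(sign_off())"
```

```text
the job is handed in; nothing more can be done
None
```

The job is handed in at about 33 s of robot time: photocell in the cup, driver in the cradle and both plates over the pins of their own fixtures, all confirmed in the last pictures (the hand-in call returned no verdict).

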